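# Offer the chocolate: turn the serving dish to the guest

### The arm

A 7-joint arm with a two-finger parallel gripper is mounted at the origin on a cart in front of the work surface, level with it; the furniture and walls round the work are solid. World frame = base frame: x ahead of the robot, y to its left, z up, the work surface at z = 0. Lengths are in m, angles in rad, forces in N, time in s.
With the tool pointing down it reaches from about 0.4 to 0.85 m from the base axis. Payload 10.4 kg.
Tool frame: the origin (TCP) lies midway between the tips of the shut fingers; the grasp point (between the pads) lies 19 mm behind it; z points along the fingers, y is the line along which they close (so a half turn about z gives the same grasp; the last joint's range is limited). The gripper opens to 85 mm and grips with 20 to 120 N. Pads are 22 mm wide; open, the fingers measure 114 mm over their backs; the gripper's body (76 mm by 85 mm) begins 54 mm behind the grasp point. The pads swing forward as they close: fully open they stand 13 mm farther back than shut.
Start: joints at [1.184, 0.332, -0.065, 1.46, 0.022, 1.35, -0.088], TCP at [0.222, -0.584, 0.231] pointing down, gripper open.
Joint ranges: [-2.6, 2.6], [-0.5, 2.12], [-1.47, 1.34], [0.16, 2.42], [-1.27, 4.41], [0.06, 2.06], [-2.6, 2.6]. Speed limits (rad/s): [2.22, 2.22, 2.79, 2.79, 3.14, 3.14, 3.14].

### API

Orientations are given as a unit quaternion [x, y, z, w].
In Python, from workcell import get_obs, camera, camera_params, hand_in gives the robot as it stands.
- The arm moves only by the tool carry_out, never from a script. Its argument "commands" is a list that holds one entry, the list of rows, each a list of 6 numbers: the shift along the tool's x, y, z in units of 40 mm (1.0 is 40 mm), then the turn, a rotation vector about the tool's x, y, z in units of 6 degrees (1.0 is 6 degrees). In form: [[[x, y, z, ax, ay, az], ...]]. A call has 1 to 20 rows; each row shifts and turns the commanded pose from where the row before left it, along the tool's axes as they then stand; what a row does not reach is not made up. A row lasts 1/12 s, in which the tool goes at most 41.7 mm and 7.16 degrees, less where a joint would pass 70% of its speed; a pose out of reach is approached as far as the arm can. A call is refused whole if a number of a shift passes 1 or a number of a turn 1, either way. A call with a gripper value outside its range is refused whole. "hand" is the closure, from -1 (fully open) to 1 (shut), set as the call begins (left out, the last holds). The fingers move at their own pace and stop on an object; "force" is the grip in N (left out, the last holds). Time passes only in rows, so rows that do not move let the fingers close. It gives the time, the measured TCP pose, the force, the opening and the grip force at its end, in the units of the state.
- get_obs(): the state, without advancing time (a new reading comes with each control period).
- camera(name): name is "side" or "top" or "wrist"; returns the picture (480x640x3 uint8, red, green, blue); there is no depth.
- camera_params(name): a dict with "mtx" (3x3 intrinsics, pixels), "R" (3x3) and "t" (3): a world point X has camera coordinates R X + t. Camera axes: x right, y down, z forward; pixel columns grow to the right and rows downward; lengths in m; the calibration is good to about 2 mm. A picture is of the moment at which its call begins: read the wrist's pose just before it. camera_params takes no time and is no camera call; for the wrist camera it gives the pose at the moment of the call.
- hand_in(): hands the job in; it is judged then, once.
The state is a dict: "clock": time; "joint_pos": joint angles; "joint_velocities": joint speeds; "tau": joint torques, N m; "position": TCP position; "ee_rot": TCP orientation; "ft_force": force on the tool from outside, world axes, zero at the start; "torque": the same for the moment, N m; "grip_width": opening from 0.0 (shut) to 1.0 (fully open); "grasp_force": force on a finger pad.
Only numpy, scipy, OpenCV 4.12 (cv2) and the standard library are available. Lean on these libraries where they do the work, as an engineer would, in place of code of your own. Each camera call takes 0.05 s, during which the arm holds its last target. There are 200 camera calls.

### The job

Pick up the little white serving dish by the wooden grip of its arched handle, lift it straight up about 10 cm off the worktop, and only then turn it in the air, about a quarter turn, until its red tab points straight at the blue mug, where the guest sits. Keep the dish level and move gently, so that the loose round chocolate stays in the middle of the dish all the way, and leave the mug and the pepper mill standing where they are. Finish still holding the dish, steady and level, about 10 cm up over the place where it stood; do not put it down.

Things in the scene. Friction and masses are not known exactly. Their poses are not given: they have to be found in the camera images.
- dish: Round shallow white ceramic serving dish, loose, 0.30 kg, 164 mm across the rim, rim 27 mm high. Origin: centre of its underside; z up; +x points to the red tab on the rim; y runs along the arched handle (steel arms rising from the rim at y = +-80 mm, with a wooden grip across the top). The inside slopes very gently (about 8 degrees) down to the middle. At the start it stands on the worktop, its tab pointing roughly at the robot.
- dish_grip (a point): Centre of the handle's flat-sided wooden grip, 120 mm above the dish's underside, straight above its middle; axes as the dish. The grip is 60 mm long along y, 14 mm thick along x (grasp it across this) and 24 mm high; free space beneath it down to the chocolate, more than 60 mm.
- dish_tab (a point): Centre of the round end of the red tab (30 mm wide, 7 mm thick), 112 mm out from the dish's middle along its +x and 22 mm above its underside; the tab reaches out to 127 mm.
- dish_middle (a point): Where the centre of the chocolate lies when it rests in the middle of the dish, 25 mm above the underside.
- chocolate_center (a point): Centre of the loose round chocolate in gold-coloured foil, a ball of 32 mm diameter, 20 g, lying in the middle of the dish; it rolls freely.
- mug_center (a point): Blue ceramic mug (80 mm across, 90 mm high, with a side handle), standing loose on the worktop to the left or the right of the dish; this point lies on its axis, 45 mm above its base. It marks the side where the guest sits.
- mill_center (a point): Wooden pepper mill (58 mm across, 170 mm high), standing loose on the other side of the dish from the mug; this point lies on its axis, 85 mm above its base.
There are look-alikes about, which are no part of the job. Of the things that look like the part that bears chocolate_center, the smaller one is meant.

How it is judged:
By the outcome, as a careful person would: the job done as asked, in the order asked, and still so for the second after the job is handed in, while the arm keeps its last pose, push and grip.
It also fails if it takes over 38 s, if anything falls off the work surface, if the arm or the gripper's body presses on something with over 40 N, if the wrist force passes 120 N, or if a joint passes its speed limit or range.

## Working session

There is one attempt and no reset: what is moved stays moved. The work goes in short steps, Python scripts to look and compute and a tool call to move; the robot and the scene stay as the last step left them, time stands still between calls to the robot, and variables do not carry over. Pictures are saved under pics/ and viewed, at most 10 in all, crops included, and the job is handed in when it is done.

Besides the shell and the picture viewer there is one more tool, called as name(argument=value, ...), one argument or row to a line, values as JSON. carry_out: Moves the arm, as the interface text tells. Its arguments: {"type":"object","properties":{"commands":{"type":"array"},"hand":{"type":"number"},"force":{"type":"number"}},"required":["commands"]}

```bash
mkdir -p pics; python3 - <<'E'
from workcell import *
import cv2,numpy as np
for n in ["top","side"]:
    im=camera(n); cv2.imwrite(f"pics/{n}0.png",im[:,:,::-1]); p=camera_params(n); print(n,p)
o=get_obs(); print(o)
E
```

```text
top {'mtx': array([[465.08839701,   0.        , 321.31401472],
       [  0.        , 465.08839701, 228.79054845],
       [  0.        ,   0.        ,   1.        ]]), 'R': array([[-4.31688582e-03, -9.99990581e-01,  4.50119870e-04],
       [-9.81090342e-01,  4.14819320e-03, -1.93505902e-01],
       [ 1.93502212e-01, -1.27695114e-03, -9.81099008e-01]]), 't': array([0.00425597, 0.52986074, 0.94521733])}
side {'mtx': array([[538.92113845,   0.        , 318.91987691],
       [  0.        , 538.92113845, 233.04178801],
       [  0.        ,   0.        ,   1.        ]]), 'R': array([[ 0.98101658, -0.19293149,  0.01959384],
       [-0.06508723, -0.42275422, -0.90390405],
       [ 0.18267493,  0.88546954, -0.42728627]]), 't': array([-0.50857896,  0.10954717,  1.05803848])}
{'clock': 0.1, 'joint_pos': array([ 1.18437309,  0.33283639, -0.06470718,  1.46086355,  0.02158169,
        1.34986862, -0.08849811]), 'joint_velocities': array([-5.65244963e-04, -2.39509184e-03,  1.42337838e-03, -3.88790055e-03,
       -9.58253787e-04,  9.55575221e-04,  6.81238976e-05]), 'tau': array([ 1.62576354e-03, -6.26744556e+01,  4.94424964e-02, -3.92426240e+01,
        1.63912901e-02,  6.94633593e-03, -5.19160011e-06]), 'position': array([ 0.22229623, -0.58377826,  0.23057522]), 'ee_rot': array([ 9.83497286e-01,  1.80921748e-01, -1.33606009e-04, -6.26622701e-04]), 'ft_force': array([-0.35008967,  0.55276394, -0.5673372 ]), 'torque': array([ 0.00901588, -0.02228383, -0.04363852]), 'grasp_force': 0.0, 'grip_width': 1.0001729946227744}
```

View pics/top0.png

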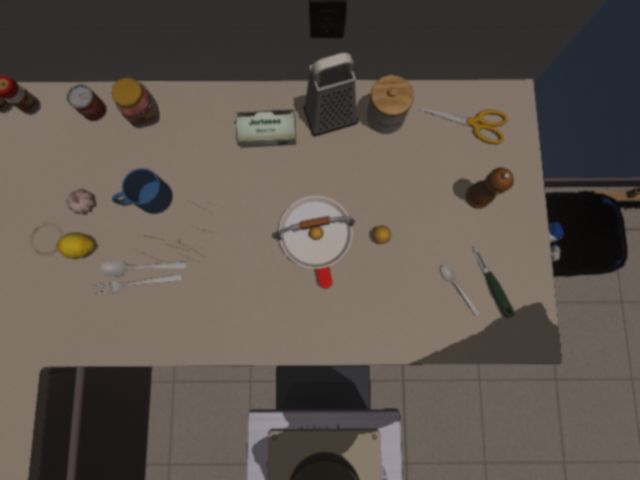

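View pics/side0.png

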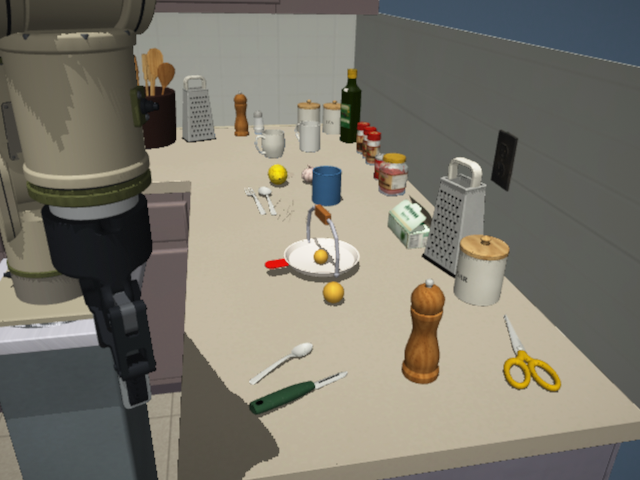

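The top view shows the dish at (316,232), the tab at (325,277), the blue mug at (145,188) on the left, and the mill at (480,195) on the right.

There are two gold balls. The one at (316,233) lies in the dish, and the other at (382,234) lies on the worktop. The one in the dish looks smaller and fits "lying in the middle of the dish". I'll measure both and confirm in a crop.

```bash
cat > h.py <<'E'
from workcell import *
import cv2,numpy as np
def ray(n,px):
    p=camera_params(n); d=p["R"].T@np.linalg.solve(p["mtx"],[*px,1.]); return -p["R"].T@p["t"],d/np.linalg.norm(d)
def plane(n,px,z): c,d=ray(n,px); return c+d*(z-c[2])/d[2]
def tri(a,pa,b,pb):
    c,d=ray(a,pa);e,f=ray(b,pb); s=np.linalg.lstsq(np.c_[d,-f],e-c,rcond=None)[0]
    u,v=c+d*s[0],e+f*s[1]; return (u+v)/2,np.linalg.norm(u-v)
def proj(n,X):
    p=camera_params(n); q=p["mtx"]@(p["R"]@X+p["t"]); return q[:2]/q[2]
def blobs(im,lo,hi,roi,amin=20):
    x0,y0,x1,y1=roi; h=cv2.cvtColor(im[y0:y1,x0:x1],cv2.COLOR_RGB2HSV)
    k,l,s,c=cv2.connectedComponentsWithStats(cv2.inRange(h,lo,hi))
    out=[]
    for i in range(1,k):
        if s[i,4]>=amin:
            yx=np.argwhere(l==i)[:,::-1].astype(np.float32); out.append((c[i]+[x0,y0],s[i,4],s[i,:4]+[x0,y0,0,0],cv2.minAreaRect(yx)[1:]))
    return out
E
python3 - <<'E'
from h import *
T=cv2.imread("pics/top0.png")[:,:,::-1].copy();S=cv2.imread("pics/side0.png")[:,:,::-1].copy()
def show(t,im,*a):
    for b in blobs(im,*a): print(t,b)
show("grip T",T,(3,100,50),(14,255,170),(260,190,370,260))
show("grip S",S,(3,100,50),(14,255,190),(280,195,350,235))
show("red T",T,(0,200,120),(2,255,255),(290,250,350,300)); show("red S",S,(0,200,120),(3,255,255),(250,245,300,280))
show("gold T",T,(14,140,80),(28,255,255),(290,220,400,260)); show("gold S",S,(14,140,80),(28,255,255),(300,240,360,310))
show("mug T",T,(100,110,20),(125,255,255),(110,160,180,220)); show("mug S",S,(100,110,20),(125,255,255),(295,155,355,215))
show("mill",S,(5,120,40),(16,255,255),(395,275,450,390))
show("white T",T,(0,0,150),(180,40,255),(260,185,370,280))
c=[cv2.resize(x,(400,400),interpolation=cv2.INTER_CUBIC) for x in (T[180:300,280:400],S[195:315,250:370])]
cv2.imwrite("pics/c.png",np.hstack(c)[:,:,::-1])
E
```

```text
grip T (array([314.3919598 , 222.37688442]), np.int32(199), array([300, 217,  30,  11]), ((7.2562971115112305, 29.025188446044922), 78.69007110595703))
grip S (array([321.89119171, 213.5492228 ]), np.int32(193), array([315, 205,  16,  20]), ((21.920310974121094, 10.60660171508789), 45.0))
red T (array([324.13829787, 277.38297872]), np.int32(188), array([318, 268,  13,  19]), ((17.846569061279297, 10.982503890991211), 78.69007110595703))
red S (array([276.18055556, 263.40972222]), np.int32(144), array([266, 259,  22,   9]), ((7.146687984466553, 21.211978912353516), 81.25383758544922))
gold T (array([315.76106195, 232.44247788]), np.int32(113), array([310, 227,  12,  12]), ((11.31370735168457, 10.60660171508789), 45.0))
gold T (array([381.85645933, 234.28229665]), np.int32(209), array([374, 227,  17,  16]), ((16.0, 15.0), 0.0))
gold S (array([320.57894737, 256.27631579]), np.int32(152), array([314, 250,  14,  14]), ((13.0, 13.0), 90.0))
gold S (array([333.05865103, 291.8914956 ]), np.int32(341), array([323, 281,  21,  22]), ((19.79899024963379, 19.798988342285156), 45.0))
mug T (array([144.68453608, 192.48453608]), np.int32(485), array([114, 174,  46,  31]), ((24.223468780517578, 48.04933547973633), 66.57130432128906))
mug S (array([326.17296223, 185.15208748]), np.int32(1006), array([313, 166,  28,  40]), ((39.0, 27.0), 90.0))
mill (array([423.65429155, 335.09128065]), np.int32(2936), array([402, 283,  43, 101]), ((36.34369659423828, 99.56613159179688), 7.326406955718994))
white T (array([310.52535211, 211.69577465]), np.int32(710), array([285, 201,  56,  25]), ((18.998046875, 56.08767318725586), 79.11447143554688))
white T (array([316.98208771, 243.87523162]), np.int32(1619), array([284, 223,  63,  41]), ((36.34762191772461, 62.450931549072266), 80.07376098632812))
```

View pics/c.png

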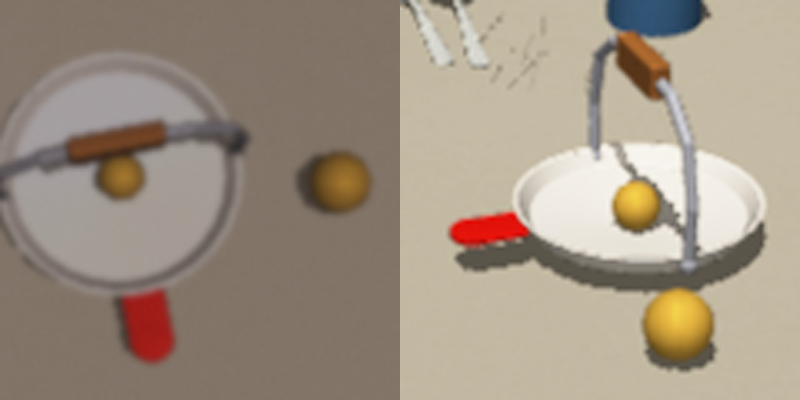

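The crop shows that the gold ball in the dish is the smaller one (12 px against 17 px), so it is the chocolate. The larger one is on the worktop to the right. Next I'll compute the positions.

```bash
python3 - <<'E'
from h import *
np.set_printoptions(precision=4,suppress=True)
T=cv2.imread("pics/top0.png")[:,:,::-1].copy();S=cv2.imread("pics/side0.png")[:,:,::-1].copy()
g=tri("top",(314.4,222.4),"side",(321.9,213.5)); print("grip",g)
c=tri("top",(315.8,232.4),"side",(320.6,256.3)); print("choc",c)
print("tab tri",tri("top",(324.1,277.4),"side",(276.2,263.4)))
print("ball2",tri("top",(381.9,234.3),"side",(333.06,291.9)))
# tab axis directions
h=cv2.cvtColor(T,cv2.COLOR_RGB2HSV)
m=cv2.inRange(h,(0,200,120),(2,255,255))[250:300,290:350]; P=np.argwhere(m)[:,::-1]+[290,250]
P=np.array([plane("top",p,.022)[:2] for p in P.astype(float)]); r=(P-c[0][:2]); 
print("tab heading from choc",np.degrees(np.arctan2(*r.mean(0)[::-1])),"max r",np.linalg.norm(r,axis=1).max())
m=cv2.inRange(h,(3,100,50),(14,255,170))[210:230,290:340]; P=np.argwhere(m)[:,::-1]+[290,210]
P=np.array([plane("top",p,.125)[:2] for p in P.astype(float)]); u=np.linalg.svd(P-P.mean(0))[2][0]; print("grip axis",np.degrees(np.arctan2(u[1],u[0])),P.mean(0))
# mug
m=cv2.inRange(h,(100,80,15),(130,255,255)); m[:,:100]=0;m[:150]=0;m[230:]=0;m[:,200:]=0
m=cv2.morphologyEx(m,cv2.MORPH_OPEN,cv2.getStructuringElement(cv2.MORPH_ELLIPSE,(15,15)))
P=np.argwhere(m)[:,::-1]; print(P.min(0),P.max(0),P.mean(0),len(P))
q=tri("top",P.mean(0),"side",(327,185.5)); print("mug",q)
for z in(.03,.045,.06): print(plane("side",(327,185.5),z))
d=q[0]-g[0]; print("bearing",np.degrees(np.arctan2(d[1],d[0])))
print("mill", plane("side",(423.5,338),.085))
E
```

```text
grip (array([0.5274, 0.0161, 0.1209]), np.float64(0.003812801064912949))
choc (array([0.5261, 0.0143, 0.0217]), np.float64(0.0032367611534271355))
tab tri (array([ 0.4275, -0.0035,  0.0222]), np.float64(0.0019595537082616435))
ball2 (array([ 0.5213, -0.1314,  0.0213]), np.float64(0.0032733975309367077))
tab heading from choc -169.536430763509 max r 0.11909942062980505
grip axis 101.4389375436336 [0.5285 0.0158]
[127 169] [164 210] [146.2098 189.3467] 1044
mug (array([0.6192, 0.3871, 0.0422]), np.float64(0.0052404085200080976))
[0.6234 0.4181 0.03  ]
[0.6147 0.3784 0.045 ]
[0.6059 0.3387 0.06  ]
bearing 76.10162168593368
mill [ 0.5989 -0.3806  0.085 ]
```

carry_out(
  commands=[
    [[0.62,-0.56,0,0,0,0],[0.62,-0.56,0,0,0,0],[0.62,-0.56,0,0,0,0],[0.62,-0.56,0,0,0,0],[0.62,-0.56,0,0,0,0],[0.62,-0.56,0,0,0,0],[0.62,-0.56,0,0,0,0],[0.62,-0.56,0,0,0,0],[0.62,-0.56,0,0,0,0],[0.62,-0.56,0,0,0,0],[0.62,-0.56,0,0,0,0],[0.62,-0.56,0,0,0,0],[0.62,-0.56,0,0,0,0],[0.62,-0.56,0,0,0,0],[0.62,-0.56,0,0,0,0],[0.62,-0.56,0,0,0,0],[0.62,-0.56,0,0,0,0],[0.62,-0.56,0,0,0,0]],
  ],
  hand=-1,
)

```text
clock: 1.6
position: [0.4964, -0.047, 0.2312]
ee_rot: [0.984, 0.181, -0.0, 0.0]
ft_force: [0.5, -1.5, -0.3]
grip_width: 0.998
grasp_force: 0.0
```

carry_out(
  commands=[
    [[0,0,0,0,0,-0.9],[0,0,0,0,0,-0.9],[0,0,0,0,0,-0.9],[0,0,0,0,0,-0.9],[0,0,0,0,0,-0.9],[0,0,0,0,0,-0.9],[0,0,0,0,0,-0.9],[0,0,0,0,0,-0.9],[0,0,0,0,0,-0.9],[0,0,0,0,0,-0.9],[0,0,0,0,0,-0.9],[0,0,0,0,0,-0.9],[0,0,0,0,0,-0.9],[0,0,0,0,0,-0.9],[0,0,0,0,0,-0.7],[0,0,0,0,0,0],[0,0,0,0,0,0]],
  ],
)

```text
clock: 3.02
position: [0.496, -0.0485, 0.2311]
ee_rot: [0.639, 0.769, -0.0, -0.0]
ft_force: [1.0, 0.3, 0.7]
grip_width: 1.001
grasp_force: 0.0
```

```bash
cat > st.py <<'E'
from h import *
from scipy.spatial.transform import Rotation as Ro
np.set_printoptions(precision=4,suppress=True)
def st():
    o=get_obs(); M=Ro.from_quat(o["ee_rot"]).as_matrix()
    print(o["clock"],o["position"],"yaw_y",np.degrees(np.arctan2(M[1,1],M[0,1])),"z",M[:,2],"q",o["joint_pos"],"F",o["ft_force"],"T",o["torque"],o["grip_width"],o["grasp_force"])
    return o,M
E
python3 - <<'E'
from st import *
o,M=st()
im=camera("wrist"); cv2.imwrite("pics/w1.png",im[:,:,::-1])
print("grip px pred",proj("wrist",np.array([.528,.0158,.12])))
print("to go, tool units",M.T@(np.array([.528,.0158,o["position"][2]])-o["position"])/.04)
E
```

```text
3.0167 [ 0.496  -0.0485  0.2311] yaw_y 10.49901837245742 z [-0.0004  0.     -1.    ] q [ 0.6386  0.1005 -0.6657  1.7583  0.0642  1.3051  0.1417] F [0.9554 0.3332 0.7484] T [ 0.053   0.0282 -0.0509] 1.0008571005443565 0.0
grip px pred [379.6353 143.6153]
to go, tool units [ 1.4349  1.0806 -0.0003]
```

View pics/w1.png

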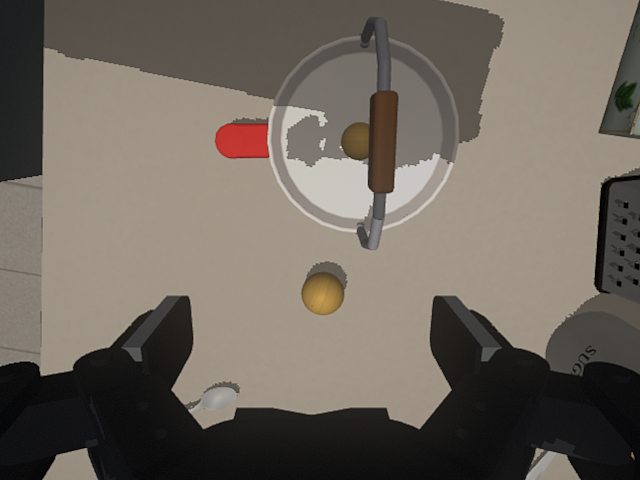

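The wrist view shows the grip at (382,142), nearly vertical in the image, and the tab at (240,141). I'll refine the position and yaw from it.

```bash
python3 - <<'E'
from st import *
o,M=st()
im=cv2.imread("pics/w1.png")[:,:,::-1].copy(); h=cv2.cvtColor(im,cv2.COLOR_RGB2HSV)
def pts(lo,hi,roi,z):
    m=cv2.inRange(h[roi[1]:roi[3],roi[0]:roi[2]],lo,hi)
    k,l,s,c=cv2.connectedComponentsWithStats(m); i=1+s[1:,4].argmax()
    P=np.argwhere(l==i)[:,::-1]+[roi[0],roi[1]]; print(P.min(0),P.max(0),P.mean(0))
    return np.array([plane("wrist",p,z)[:2] for p in P.astype(float)])
g=pts((0,100,30),(11,255,160),(350,80,420,205),.13)
u=np.linalg.svd(g-g.mean(0))[2][0]; print("grip",g.mean(0),"axis",np.degrees(np.arctan2(u[1],u[0]))%180, np.ptp(g@u), np.ptp(g@[u[1],-u[0]]))
t=pts((0,200,100),(3,255,255),(200,110,280,170),.025); ut=np.linalg.svd(t-t.mean(0))[2][0]
print("tab",t.mean(0),np.degrees(np.arctan2(ut[1],ut[0]))%180)
m=cv2.inRange(h[100:190,330:370],(10,100,40),(28,255,255)); print("choc",plane("wrist",(358,141),.025))
d=t.mean(0)-g.mean(0); print("grip-tab heading",np.degrees(np.arctan2(d[1],d[0]))%360)
G=np.array([*g.mean(0),o["position"][2]]); print("to go",M.T@(G-o["position"])/.04)
E
```

```text
3.0667 [ 0.496  -0.0485  0.2311] yaw_y 10.485249015786877 z [-0.0003 -0.     -1.    ] q [ 0.6385  0.1005 -0.6656  1.7583  0.0643  1.305   0.1415] F [ 0.2788  0.3302 -0.4049] T [0.0197 0.0293 0.0086] 1.0030591652090324 0.0
[371 109] [374 109] [372.5 109. ]
grip [0.5177 0.0343] axis 10.465388484410264 0.0017528892907481275 1.3877787807814457e-17
[216 124] [230 143] [220.2593 131.7037]
tab [0.4091 0.0009] 60.95613960998891
choc [0.5256 0.0146 0.025 ]
grip-tab heading 197.07911441182463
to go [ 1.935   0.9113 -0.0002]
```

```bash
python3 - <<'E'
from st import *
o=get_obs(); M=Ro.from_quat(o["ee_rot"]).as_matrix()
im=cv2.imread("pics/w1.png")[:,:,::-1].astype(int); R,G,B=im[...,0],im[...,1],im[...,2]
print(im[141,384],im[141,235],im[141,358])
def pts(m,roi,z):
    m=m[roi[1]:roi[3],roi[0]:roi[2]].astype(np.uint8)
    k,l,s,c=cv2.connectedComponentsWithStats(m); i=1+s[1:,4].argmax()
    P=np.argwhere(l==i)[:,::-1]+[roi[0],roi[1]]; print(P.min(0),P.max(0),P.mean(0))
    return np.array([plane("wrist",p,z)[:2] for p in P.astype(float)])
g=pts((R>1.6*B)&(R>1.5*G),(368,85,402,200),.13)
u=np.linalg.svd(g-g.mean(0))[2][0]; print("grip",g.mean(0),"axis",np.degrees(np.arctan2(u[1],u[0]))%180, np.ptp(g@u), np.ptp(g@[u[1],-u[0]]))
t=pts((R>130)&(G<60),(200,110,280,170),.025); ut=np.linalg.svd(t-t.mean(0))[2][0]
print("tab",t.mean(0),np.degrees(np.arctan2(ut[1],ut[0]))%180)
d=t.mean(0)-g.mean(0); print("grip-tab heading",np.degrees(np.arctan2(d[1],d[0]))%360)
X=np.array([*g.mean(0),o["position"][2]]); print("to go",M.T@(X-o["position"])/.04)
E
```

```text
[83 57 40] [192  55  48] [106  86  49]
[395 106] [396 116] [395.8333 111.3333]
grip [0.5315 0.0355] axis 99.59419918726094 0.005586200150368231 0.0005864103466570736
[215 124] [268 157] [242.6528 140.3954]
tab [ 0.4287 -0.0028] 10.675855275189956
grip-tab heading 200.440036479585
to go [ 1.9023  1.2539 -0.0003]
```

```bash
python3 - <<'E'
from st import *
o=get_obs(); M=Ro.from_quat(o["ee_rot"]).as_matrix()
im=cv2.imread("pics/w1.png")[:,:,::-1].astype(int); R,G,B=im[...,0],im[...,1],im[...,2]
m=((R>1.32*G)&(R>1.5*B)).astype(np.uint8)[85:200,366:402]
k,l,s,c=cv2.connectedComponentsWithStats(m); i=1+s[1:,4].argmax(); P=np.argwhere(l==i)[:,::-1]+[366,85]; print(P.min(0),P.max(0),P.mean(0),len(P))
g=np.array([plane("wrist",p,.13)[:2] for p in P.astype(float)])
u=np.linalg.svd(g-g.mean(0))[2][0]; print("grip",g.mean(0),"axis",np.degrees(np.arctan2(u[1],u[0]))%180, np.ptp(g@u), np.ptp(g@[u[1],-u[0]]))
d=np.array([.4287,-.0028])-g.mean(0); print("heading",np.degrees(np.arctan2(d[1],d[0]))%360,np.linalg.norm(d))
X=np.array([*g.mean(0),o["position"][2]]); print("to go",M.T@(X-o["position"])/.04)
E
```

```text
[369  91] [397 192] [383.5298 138.7822] 2314Traceback (most recent call last):
  File "<stdin>", line 6, in <module>
  File "h.py", line 5, in plane
    def plane(n,px,z): c,d=ray(n,px); return c+d*(z-c[2])/d[2]
                           ~~~^^^^^^
  File "h.py", line 4, in ray
    p=camera_params(n); d=p["R"].T@np.linalg.solve(p["mtx"],[*px,1.]); return -p["R"].T@p["t"],d/np.linalg.norm(d)
ValueError: time passes only in moves, steps and waits
```

```bash
python3 - <<'E'
from st import *
o=get_obs(); M=Ro.from_quat(o["ee_rot"]).as_matrix()
im=cv2.imread("pics/w1.png")[:,:,::-1].astype(int); R,G,B=im[...,0],im[...,1],im[...,2]
m=((R>1.32*G)&(R>1.5*B)).astype(np.uint8)[85:200,366:402]
k,l,s,c=cv2.connectedComponentsWithStats(m); i=1+s[1:,4].argmax(); P=(np.argwhere(l==i)[:,::-1]+[366,85]).astype(np.float32)
r=cv2.minAreaRect(P); print(r); b=cv2.boxPoints(r); b=b[b[:,1].argsort()]; e=[plane("wrist",x,.13)[:2] for x in (b[:2].mean(0),b[2:].mean(0))]
u=e[0]-e[1]; g=(e[0]+e[1])/2; print("grip",g,"len",np.linalg.norm(u),"axis",np.degrees(np.arctan2(u[1],u[0])))
d=np.array([.4287,-.0028])-g; print("heading",np.degrees(np.arctan2(d[1],d[0]))%360,np.linalg.norm(d))
print("to go",M.T@(np.array([*g,o["position"][2]])-o["position"])/.04)
E
```

```text
((383.0234069824219, 141.4886474609375), (26.986547470092773, 101.17920684814453), 0.6661998629570007)
grip [0.5282 0.0164] len 0.05877727189835182 axis 102.46305121813928
heading 190.9487138185853 0.10134591614625674
to go [ 1.4498  1.0873 -0.0003]
```

carry_out(
  commands=[
    [[0.48,0.36,0,0,0,-0.1],[0.48,0.36,0,0,0,0],[0.48,0.36,0,0,0,0],[0,0,0,0,0,0],[0,0,0.4,0,0,0],[0,0,0.4,0,0,0],[0,0,0.4,0,0,0],[0,0,0.4,0,0,0],[0,0,0.4,0,0,0],[0,0,0.4,0,0,0],[0,0,0.4,0,0,0],[0,0,0.4,0,0,0],[0,0,0,0,0,0],[0,0,0,0,0,0]],
  ],
)

```text
clock: 4.23
position: [0.527, 0.0162, 0.103]
ee_rot: [0.635, 0.773, -0.0, -0.001]
ft_force: [0.4, 0.7, 0.4]
grip_width: 1.003
grasp_force: 0.0
```

```bash
python3 - <<'E'
from st import *
o,M=st()
im=np.hstack([camera("wrist")[:,:,::-1],camera("side")[60:300,200:440,::-1].repeat(2,0).repeat(2,1)]); cv2.imwrite("pics/w2.png",cv2.resize(im,(800,343)))
E
```

```text
4.2333 [0.527  0.0162 0.103 ] yaw_y 11.172708703367991 z [-0.0016  0.0001 -1.    ] q [ 0.4899  0.3113 -0.6948  1.8384  0.2246  1.0732 -0.0947] F [0.3584 0.7225 0.4176] T [ 0.0184  0.0381 -0.001 ] 1.0029666920793547 0.0
```

View pics/w2.png

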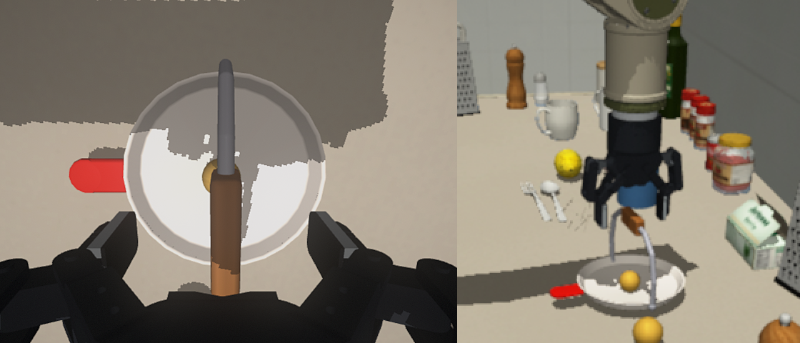

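The grip at x≈226 in the wrist view lies midway between the pads at 136 and 308, to within 1–2 mm. I'll nudge 1 mm and close in stages.

carry_out(
  commands=[
    [[0,0.03,0,0,0,0],[0,0,0,0,0,0],[0,0,0,0,0,0],[0,0,0,0,0,0],[0,0,0,0,0,0]],
  ],
  hand=0.45,
  force=35,
)

```text
clock: 4.75
position: [0.5288, 0.0166, 0.1035]
ee_rot: [0.634, 0.773, 0.0, 0.0]
ft_force: [0.6, -0.3, -0.4]
grip_width: 0.299
grasp_force: 0.0
```

carry_out(
  commands=[
    [[0,0,0,0,0,0],[0,0,0,0,0,0]],
  ],
  hand=0.55,
)

```text
clock: 4.92
position: [0.5287, 0.0165, 0.1033]
ee_rot: [0.634, 0.773, -0.0, 0.0]
ft_force: [-0.4, 0.3, 0.0]
grip_width: 0.224
grasp_force: 0.0
```

carry_out(
  commands=[
    [[0,0,0,0,0,0],[0,0,0,0,0,0]],
  ],
  hand=0.6,
)

```text
clock: 5.08
position: [0.5287, 0.0166, 0.1033]
ee_rot: [0.634, 0.773, -0.0, 0.0]
ft_force: [0.1, 0.4, 0.0]
grip_width: 0.198
grasp_force: 0.0
```

carry_out(
  commands=[
    [[0,0,0,0,0,0],[0,0,0,0,0,0]],
  ],
  hand=0.64,
)

```text
clock: 5.25
position: [0.5287, 0.0166, 0.1033]
ee_rot: [0.634, 0.773, -0.0, 0.0]
ft_force: [-0.5, 0.3, -0.2]
grip_width: 0.178
grasp_force: 0.0
```

carry_out(
  commands=[
    [[0,0,0,0,0,0],[0,0,0,0,0,0]],
  ],
  hand=0.68,
)

```text
clock: 5.42
position: [0.5286, 0.0165, 0.1033]
ee_rot: [0.634, 0.773, -0.0, -0.0]
ft_force: [-0.2, 0.4, -0.8]
grip_width: 0.165
grasp_force: 9.2
```

carry_out(
  commands=[
    [[0,0,0,0,0,0],[0,0,0,0,0,0],[0,0,0,0,0,0],[0,0,0,0,0,0],[0,0,0,0,0,0],[0,0,0,0,0,0]],
  ],
  hand=1,
)

```text
clock: 5.92
position: [0.5287, 0.0165, 0.1034]
ee_rot: [0.634, 0.773, -0.0, 0.0]
ft_force: [-1.3, -1.2, 2.2]
grip_width: 0.156
grasp_force: 34.9
```

```bash
python3 - <<'E'
from st import *
o,M=st()
im=np.hstack([camera("wrist")[:,:,::-1],camera("side")[60:300,200:440,::-1].repeat(2,0).repeat(2,1)]); cv2.imwrite("pics/w3.png",cv2.resize(im,(800,343)))
E
```

```text
5.9167 [0.5287 0.0165 0.1034] yaw_y 11.240670758406472 z [ 0.     -0.0003 -1.    ] q [ 0.4883  0.3134 -0.6946  1.8351  0.2267  1.0734 -0.0953] F [-1.2841 -1.1962  2.1951] T [-0.1595  0.3765 -0.0053] 0.15605927182994028 34.92295861244202
```

View pics/w3.png

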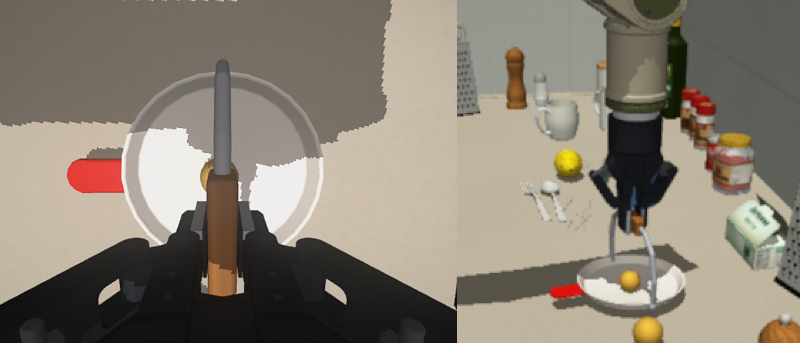

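The grasp is firm at 35 N, with the chocolate still centred at (630,281) in the side inset. Next is a smooth 10 cm lift.

carry_out(
  commands=[
    [[0,0,-0.02,0,0,0],[0,0,-0.04,0,0,0],[0,0,-0.07,0,0,0],[0,0,-0.1,0,0,0],[0,0,-0.13,0,0,0],[0,0,-0.16,0,0,0],[0,0,-0.18,0,0,0],[0,0,-0.19,0,0,0],[0,0,-0.19,0,0,0],[0,0,-0.19,0,0,0],[0,0,-0.19,0,0,0],[0,0,-0.19,0,0,0],[0,0,-0.19,0,0,0],[0,0,-0.18,0,0,0],[0,0,-0.16,0,0,0],[0,0,-0.13,0,0,0],[0,0,-0.1,0,0,0],[0,0,-0.07,0,0,0],[0,0,-0.04,0,0,0],[0,0,-0.01,0,0,0]],
  ],
)

```text
clock: 7.68
position: [0.5287, 0.0166, 0.2046]
ee_rot: [0.634, 0.773, -0.0, 0.0]
ft_force: [1.0, 0.4, -4.1]
grip_width: 0.156
grasp_force: 34.1
```

carry_out(
  commands=[
    [[0,0,0,0,0,0],[0,0,0,0,0,0],[0,0,0,0,0,0],[0,0,0,0,0,0],[0,0,0,0,0,0],[0,0,0,0,0,0]],
  ],
)

```text
clock: 8.18
position: [0.5286, 0.0166, 0.2044]
ee_rot: [0.634, 0.773, -0.0, -0.0]
ft_force: [0.5, -0.2, -4.4]
grip_width: 0.157
grasp_force: 34.1
```

```bash
python3 - <<'E'
from st import *
o,M=st()
w,s,t=camera("wrist"),camera("side"),camera("top")
for n,i in zip("wst",(w,s,t)): cv2.imwrite(f"pics/l_{n}.png",i[:,:,::-1])
im=np.hstack([w[:,:,::-1],s[60:300,200:440,::-1].repeat(2,0).repeat(2,1)]); cv2.imwrite("pics/w4.png",cv2.resize(im,(800,343)))
X=np.array([.528,.016,.123]); print(proj("side",X),proj("top",X))
for n,i,r in(("top",t,(280,190,360,270)),("side",s,(290,190,350,260))):
    for b in blobs(i,(14,120,60),(28,255,255),r,30): print("choc",n,b[:3])
E
```

```text
8.1833 [0.5286 0.0166 0.2044] yaw_y 11.246327691859046 z [-0.0001 -0.     -1.    ] q [ 0.5235  0.2062 -0.7172  1.7211  0.1415  1.2671 -0.0294] F [ 0.4962 -0.1883 -4.4144] T [-0.0151  0.0116 -0.0416] 0.1567357886412171 34.12899434566498
[323.1309 212.3932] [314.3038 222.8233]
choc side (array([321.4535, 212.8605]), np.int32(172), array([315, 206,  14,  15]))
```

View pics/w4.png

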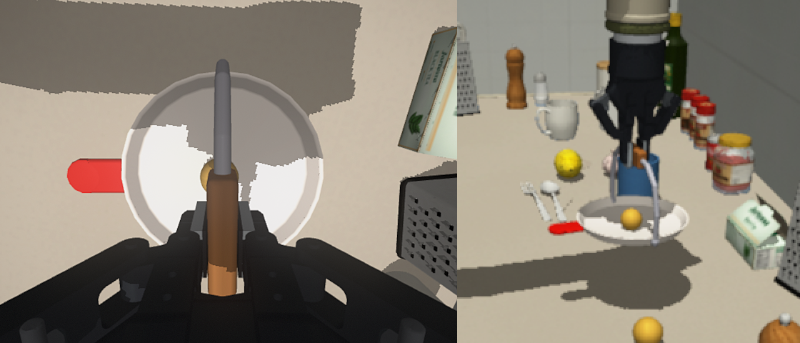

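The chocolate is centred and the dish is level. The turn to the mug is about −115° about world z, which is +19.1 units about tool z. I'll ramp it slowly.

carry_out(
  commands=[
    [[0,0,0,0,0,0.03],[0,0,0,0,0,0.06],[0,0,0,0,0,0.1],[0,0,0,0,0,0.14],[0,0,0,0,0,0.18],[0,0,0,0,0,0.22],[0,0,0,0,0,0.26],[0,0,0,0,0,0.3],[0,0,0,0,0,0.34],[0,0,0,0,0,0.38],[0,0,0,0,0,0.4],[0,0,0,0,0,0.4],[0,0,0,0,0,0.4],[0,0,0,0,0,0.4],[0,0,0,0,0,0.4],[0,0,0,0,0,0.4],[0,0,0,0,0,0.4],[0,0,0,0,0,0.4],[0,0,0,0,0,0.4],[0,0,0,0,0,0.4]],
  ],
)

```text
clock: 10.0
position: [0.5287, 0.0166, 0.2045]
ee_rot: [0.843, 0.537, 0.0, 0.0]
ft_force: [0.3, 0.0, -3.6]
grip_width: 0.16
grasp_force: 34.1
```

```bash
python3 -c "
from st import *
st()"
```

```text
10.0 [0.5287 0.0166 0.2045] yaw_y -25.0096280834216 z [ 0.0001 -0.0001 -1.    ] q [ 0.4661  0.195  -0.6503  1.7237  0.1235  1.2641 -0.649 ] F [ 0.2752  0.0362 -3.573 ] T [-0.043   0.0126 -0.0141] 0.15979847117430335 34.12254452705383
```

carry_out(
  commands=[
    [[0,0,0,0,0,0.4],[0,0,0,0,0,0.4],[0,0,0,0,0,0.4],[0,0,0,0,0,0.4],[0,0,0,0,0,0.4],[0,0,0,0,0,0.4],[0,0,0,0,0,0.4],[0,0,0,0,0,0.4],[0,0,0,0,0,0.4],[0,0,0,0,0,0.4],[0,0,0,0,0,0.4],[0,0,0,0,0,0.4],[0,0,0,0,0,0.4],[0,0,0,0,0,0.4],[0,0,0,0,0,0.4],[0,0,0,0,0,0.4],[0,0,0,0,0,0.4],[0,0,0,0,0,0.4]],
  ],
)

```text
clock: 11.5
position: [0.5287, 0.0166, 0.2045]
ee_rot: [0.982, 0.189, -0.0, 0.0]
ft_force: [0.2, -0.9, -4.1]
grip_width: 0.158
grasp_force: 34.1
```

carry_out(
  commands=[
    [[0,0,0,0,0,0.4],[0,0,0,0,0,0.4],[0,0,0,0,0,0.4],[0,0,0,0,0,0.4],[0,0,0,0,0,0.4],[0,0,0,0,0,0.4],[0,0,0,0,0,0.4],[0,0,0,0,0,0.4],[0,0,0,0,0,0.36],[0,0,0,0,0,0.33],[0,0,0,0,0,0.3],[0,0,0,0,0,0.27],[0,0,0,0,0,0.24],[0,0,0,0,0,0.21],[0,0,0,0,0,0.18],[0,0,0,0,0,0.15],[0,0,0,0,0,0.12],[0,0,0,0,0,0.09],[0,0,0,0,0,0.06],[0,0,0,0,0,0.03]],
  ],
)

```text
clock: 13.17
position: [0.5287, 0.0166, 0.2045]
ee_rot: [0.995, -0.098, 0.0, 0.0]
ft_force: [-0.0, -1.2, -4.1]
grip_width: 0.157
grasp_force: 34.1
```

carry_out(
  commands=[
    [[0,0,0,0,0,0.03],[0,0,0,0,0,0],[0,0,0,0,0,0],[0,0,0,0,0,0],[0,0,0,0,0,0],[0,0,0,0,0,0],[0,0,0,0,0,0],[0,0,0,0,0,0]],
  ],
)

```text
clock: 13.83
position: [0.5287, 0.0166, 0.2045]
ee_rot: [0.995, -0.1, 0.0, 0.0]
ft_force: [0.1, 0.4, -4.4]
grip_width: 0.154
grasp_force: 34.1
```

```bash
python3 - <<'E'
from st import *
o,M=st()
w,s,t=camera("wrist"),camera("side"),camera("top")
for n,i in zip("wst",(w,s,t)): cv2.imwrite(f"pics/f_{n}.png",i[:,:,::-1])
im=np.hstack([t[110:310,100:400,::-1].repeat(2,0).repeat(2,1),s[100:300,220:420,::-1].repeat(2,0).repeat(2,1)]); cv2.imwrite("pics/f.png",cv2.resize(im,(800,320)))
cv2.imwrite("pics/fw.png",w[:,:,::-1])
p=o["position"]; tab=[p[0]+.112*np.cos(np.radians(76.5)),p[1]+.112*np.sin(np.radians(76.5)),.123]
print("pred tab top/side",proj("top",np.array(tab)),proj("side",np.array(tab)))
for n,i in (("top",t),("side",s)):
    for b in blobs(i,(0,150,60),(4,255,255),(220,130,340,290),30): print("red",n,b[:3])
E
```

```text
13.8333 [0.5287 0.0166 0.2045] yaw_y -101.4362746186235 z [ 0.0001 -0.0001 -1.    ] q [ 0.356   0.1777 -0.5243  1.7289  0.0932  1.2596 -1.9605] F [ 0.0583  0.3771 -4.4241] T [ 0.0139  0.014  -0.0143] 0.15402595966020735 34.12590980529785
pred tab top/side [259.6347 209.9428] [325.0789 192.8669]
red top (array([263.779 , 212.3109]), np.int32(267), array([253, 205,  22,  16]))
red side (array([322.3818, 193.2182]), np.int32(55), array([317, 191,  12,   6]))
```

View pics/f.png

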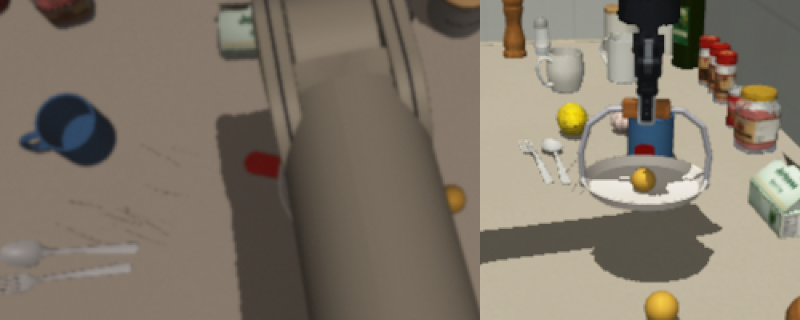

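View pics/fw.png

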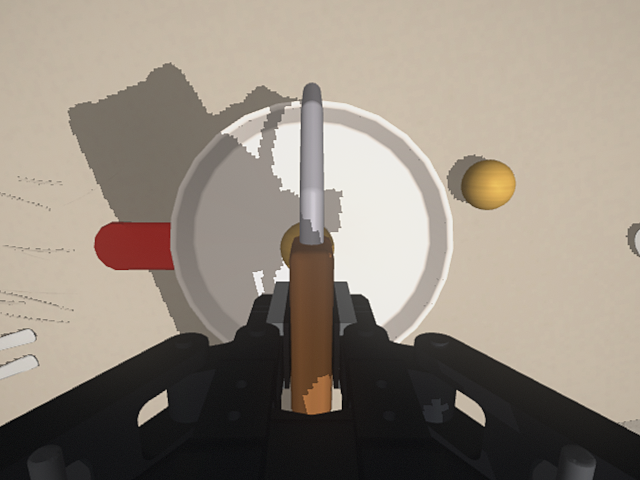

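The tab now heads about 78.6° by tool yaw and the chocolate is still in the middle. Before the last small correction I'll check the mug bearing, comparing the extents of a cylinder at the estimate with those seen.

```bash
python3 - <<'E'
from st import *
p={n:camera_params(n) for n in("top","side")}
T=cv2.imread("pics/top0.png").astype(int);S=cv2.imread("pics/side0.png").astype(int)
mt=((T[...,0]>1.25*T[...,2])&(T[...,0]>20)); mt[:,:100]=0;mt[:150]=0;mt[230:]=0;mt[:,200:]=0
mt=cv2.morphologyEx(mt.astype(np.uint8),cv2.MORPH_OPEN,cv2.getStructuringElement(cv2.MORPH_ELLIPSE,(13,13)))
ms=((S[...,0]>1.3*S[...,2])); ms[:,:295]=0;ms[:150]=0;ms[215:]=0;ms[:,355:]=0
for m in (mt,ms): P=np.argwhere(m)[:,::-1]; print("seen",P.min(0),P.max(0)+1)
a=np.linspace(0,6.28,90)
for x in(.612,.616,.620):
  for y in (.38,.387):
    r=[]
    for n in p:
        X=np.array([[x+.04*np.cos(b),y+.04*np.sin(b),z] for b in a for z in(0,.09)]); q=(p[n]["R"]@X.T+p[n]["t"][:,None]); q=p[n]["mtx"]@q; q=q[:2]/q[2]; r+=[q.min(1).round(1),q.max(1).round(1)]
    print(x,y,*r)
E
```

```text
seen [122 169] [171 212]
seen [312 166] [341 206]
0.612 0.38 [121.7 169.3] [173.3 215.7] [311.2 165.2] [341. 206.]
0.612 0.387 [118.3 169.3] [170.3 215.7] [310.8 164.4] [340.5 205. ]
0.616 0.38 [121.8 167.5] [173.4 214. ] [312.6 165.1] [342.5 205.9]
0.616 0.387 [118.5 167.5] [170.4 214. ] [312.2 164.3] [341.9 204.9]
0.62 0.38 [122.  165.7] [173.5 212.2] [314.  165.1] [343.9 205.8]
0.62 0.387 [118.6 165.7] [170.5 212.3] [313.6 164.3] [343.3 204.9]
```

The mug is at about (0.614, 0.380), a bearing of 76.8°. That leaves 1.8° to turn.

carry_out(
  commands=[
    [[0,0,0,0,0,0.02],[0,0,0,0,0,0.06],[0,0,0,0,0,0.07],[0,0,0,0,0,0.07],[0,0,0,0,0,0.06],[0,0,0,0,0,0.02],[0,0,0,0,0,0],[0,0,0,0,0,0],[0,0,0,0,0,0],[0,0,0,0,0,0],[0,0,0,0,0,0],[0,0,0,0,0,0],[0,0,0,0,0,0],[0,0,0,0,0,0],[0,0,0,0,0,0],[0,0,0,0,0,0]],
  ],
)

```text
clock: 15.32
position: [0.5287, 0.0165, 0.2045]
ee_rot: [0.993, -0.115, 0.0, 0.0]
ft_force: [-1.3, 0.2, -4.4]
grip_width: 0.158
grasp_force: 34.1
```

```bash
python3 - <<'E'
from st import *
st()
s=camera("side"); print([b[:3] for b in blobs(s,(14,120,60),(28,255,255),(285,180,345,230),20)], proj("side",np.array([.5287,.0166,.126])))
print(hand_in())
E
```

```text
15.3167 [0.5287 0.0165 0.2045] yaw_y -103.23839690299178 z [ 0.0001 -0.0001 -1.    ] q [ 0.3535  0.1774 -0.5215  1.729   0.0926  1.2595 -1.9914] F [-1.3059  0.2437 -4.4318] T [-0.0154 -0.0175  0.0208] 0.1580896168550903 34.12269651889801
[(array([321.7602, 212.117 ]), np.int32(171), array([315, 205,  15,  15]))] [323.4375 210.927 ]
the job is handed in; nothing more can be done
None
```

I handed the job in at 15.3 s: the dish is held level 10 cm above where it stood, its red tab points at the blue mug to within about a degree by my measurements, the chocolate is still in the middle, and the arm did not go near the mug or the mill.

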